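Scoop the beads into the pot and shut its keeper bar

TASK

Use the blue scoop to scoop up all three wooden beads from the tray and tip them into the pot in the carrier, without touching any bead with the fingers. Lay the scoop back down flat in the tray, and, with the beads in the pot, swing the red keeper bar across the pot until it snaps past its catch, fully shut. Leave the pot standing in its ring and do not disturb the things lying round about.

Things in the scene. Friction and masses are not known exactly. Their poses are not given: they have to be found in the camera images.
- bead_tray: Wooden trough fixed to the table, 237 x 88 mm, 28 mm high, inside 76 mm wide, floor 4 mm above the table. Origin on the table under it; x runs along the trough away from the sloped end (the end nearest the robot), z up. Floor from x = -105 mm (foot of the sloped end, which leans outward 15 degrees, 38 mm high) to x = +120 mm (upright end wall).
- sloped_end (a point): Foot of the tray's sloped end: middle of the edge where the tray floor meets the slope.
- scoop: Blue scoop, 90 g, in the tray, mouth toward the sloped end. Origin on its underside; x from mouth to handle, z up. Flat floor 66 mm wide, 2 mm thick, from the lip at x = -75 to the 40 mm high back wall at x = 0 and on under the handle to +28; side walls 28 mm high. The lip has no rim: level, beads may roll out; mouth up 20 degrees carries them, mouth down 45 degrees empties it.
- scoop_grip (a point): Point to grip on the scoop's upright square handle (22 x 22 mm, rising to 114 mm above the scoop's underside), on the handle's axis at body x = +17 mm, 85 mm above the underside.
- scoop_lip (a point): Middle of the scoop's front lip, at its underside (body x = -75 mm).
- bead_red: Red round wooden bead, 20 mm diameter, 12 g, smooth, rolls easily; origin at its centre. Lies in the tray between the scoop's mouth and the sloped end.
- bead_yellow: Yellow round wooden bead, 20 mm diameter, 12 g, smooth, rolls easily; origin at its centre. Lies in the tray between the scoop's mouth and the sloped end.
- bead_green: Green round wooden bead, 20 mm diameter, 12 g, smooth, rolls easily; origin at its centre. Lies in the tray between the scoop's mouth and the sloped end.
- carrier: Plywood pot carrier fixed to the table: board 130 x 190 x 10 mm with a low ring (8 mm high) in which the pot stands, a round hinge post at y = +72 mm and a catch post at y = -74 mm (88 mm high, with a stop on its near side reaching 112 mm). Origin on the table under the board's centre, which is the axis of the pot's ring; z up.
- pot_red: White open pot with a red band, standing loose in the carrier's ring: 112 mm across the rim, 79 mm high (rim 89 mm above the table), inside about 100 mm wide at the mouth and 78 mm at the floor. Origin at the centre of its underside, z up.
- keeper_bar (a joint): Angle of the red keeper bar (12 mm thick, 154 mm long, axis 102 mm above the table) about the upright hinge post. 0 = shut across the pot's mouth, against its stop; starts open, 1.35 to 1.75, pointing away from the robot; turns clockwise from above to shut. Stays where left. From 0.13 rad a sprung ball on the catch post resists (3 to 4 N at the knob); past 0.05 it holds the bar shut.
- bar_hinge (a point): Point on the keeper bar's upright hinge axis, at the bar's height.
- bar_knob (a point): Top of the wooden knob on the keeper bar, 120 mm from the hinge axis: upright round knob 16 mm in diameter, its top 136 mm above the table, standing 28 mm above the bar.
- eraser: Bystander: blue and white eraser, 21 x 45 x 13 mm; origin at its underside.
- glue_stick: Bystander: lying yellow and white glue stick, 26 x 92 x 26 mm; origin at its underside.
- tube_blue: Bystander: paint tube with a blue cap, 38 x 112 x 25 mm; origin at its underside.
- tube_green: Bystander: paint tube with a green cap, 38 x 112 x 25 mm; origin at its underside.
Things that resemble listed ones, but are neither listed nor needed, are in the scene too. There is more than one size of the scoop; the job needs the largest.

How it is judged:
On the way, in this order (a step that is already met when the one before it is completed fails the run):
1. all three beads are in the pot (horizontal distance between each of bead_red, bead_yellow, bead_green and pot_red below 0.05 m and z of bead_red in the frame of pot_red between 0.004 and 0.07 m and z of bead_yellow in the frame of pot_red between 0.004 and 0.07 m and z of bead_green in the frame of pot_red between 0.004 and 0.07 m), for 0.2 s.
2. the keeper bar is shut past its catch (value of joint keeper_bar below 0.035 rad), for 0.2 s.
At the end, for the whole second after the job is handed in: At rest: all beads in the pot (within 50 mm of its axis, below 70 mm); pot upright (0.1 rad), within 12 mm of the ring's centre; bar within 0.035 rad of shut; scoop flat (0.09 rad) on the tray floor (5 mm), origin within 20 mm of its centreline, -90 to +100 mm along it (all of step 1 and angle between pot_red's own z axis and vertical below 0.1 rad and horizontal distance between pot_red and carrier below 0.012 m and z of pot_red in the frame of carrier below 0.016 m and value of joint keeper_bar below 0.035 rad and x of scoop in the frame of bead_tray between -0.09 and 0.1 m and y of scoop in the frame of bead_tray between -0.02 and 0.02 m and z of scoop in the frame of bead_tray below 0.009 m and angle between scoop's own z axis and vertical below 0.09 rad and linear speed of each of scoop, pot_red, bead_red, bead_yellow, bead_green below 0.03 m/s); the robot touches nothing.
It fails at once if a bead is touched with the fingers (contact force between the fingers and bead_red above 0.3 N or contact force between the fingers and bead_yellow above 0.3 N or contact force between the fingers and bead_green above 0.3 N).
It fails at once if the pot is tipped over (angle between pot_red's own z axis and vertical above 0.6 rad).
It fails at once if a bystander is moved more than 30 mm (distance of any of eraser, glue_stick, tube_blue, tube_green from where it was at the start of the episode above 0.03 m).
It also fails if it takes over 72 s, if anything falls off the work surface, if the arm or the gripper's body presses on something with over 40 N, if the wrist force passes 120 N, or if a joint passes its speed limit or range.

ROBOT

A 7-joint arm with a two-finger parallel gripper is mounted at the origin on a cart in front of the work surface, level with it; the furniture and walls round the work are solid. World frame = base frame: x ahead of the robot, y to its left, z up, the work surface at z = 0. Lengths are in m, angles in rad, forces in N, time in s.
With the tool pointing down it reaches from about 0.425 to 0.825 m from the base axis. Payload 3.6 kg.
Tool frame: the origin (TCP) lies between the finger pads; the fingertips stand 8 mm ahead of it and the grasp point (between the pads) lies 11 mm behind it (nose_length is the z of the fingertips in the tool frame, in m); z points along the fingers, y is the line along which they close (so a half turn about z gives the same grasp; the last joint's range is limited). The gripper opens to 93 mm and grips with 3 to 60 N. Pads are 15 mm wide; open, the fingers measure 128 mm over their backs; the gripper's body (75 mm by 188 mm) begins 65 mm behind the grasp point.
Start: joints at [-1.264, 0.615, -0.013, 1.423, 0.008, 1.103, -0.04], TCP at [0.212, 0.614, 0.227] pointing down, gripper open.
Joint ranges: [-3.12, 3.12], [-0.3, 2.06], [-1.34, 1.32], [0.26, 2.42], [-1.36, 4.5], [0.01, 1.98], [-2.84, 2.84]. Speed limits (rad/s): [2.79, 2.79, 3.14, 3.14, 3.14, 3.14, 3.14].

INTERFACE

Orientations are given as a unit quaternion [w, x, y, z].
In Python, from cell import * gives the robot as it stands.
- The arm moves only by the tool apply_moves, never from a script. Its argument "increments" is a list of rows, each a list of 5 numbers: the shift along the world's x, y, z in m, then the turn about the world's z in degrees, then the gripper's target within -1 to 1 (shut at 1, half-way at 0, fully open at -1). A call has 1 to 10 rows; each row is the pose to reach, as a shift and turn from the pose commanded when the call began; what a row does not reach only later rows make up. A row lasts 1/10 s, in which the tool goes at most 50 mm and 8.59 degrees, less where a joint would pass 70% of its speed; a pose out of reach is approached as far as the arm can. A call with a gripper value outside its range is refused whole. The fingers move at their own pace and stop on an object; "force" is the grip in N (left out, the last holds). Time passes only in rows, so rows that repeat a pose let the fingers close. It gives the time, the measured TCP pose, the force, the opening and the grip force at its end, in the units of the state.
- get_state(): the state, without advancing time (a new reading comes with each control period).
- camera(name): name is "scene" or "top" or "wrist"; returns (picture, depth): 420x560x3 uint8, blue, green, red; 420x560 float32, m along the optical axis (not along the pixel's ray), 0 where there is no reading.
- get_calibration(name): a dict with "fx", "fy", "cx", "cy" (pixels), "k1" (the pictures are not rectified: a ray, as slopes to the right and down, at radius r is drawn at 1 + k1 r^2 times it, then the intrinsics apply), "origin" and "orientation" of the camera in the world. Camera axes: x right, y down, z forward; pixel columns grow to the right and rows downward; lengths in m; the calibration is good to about 2 mm. A picture is of the moment at which its call begins: read the wrist's pose just before it. get_calibration takes no time and is no camera call; for the wrist camera it gives the pose at the moment of the call.
- hand_in(): hands the job in; it is judged then, once.
The state is a dict: "time_s": time; "joint_positions": joint angles; "qvel": joint speeds; "effort": joint torques, N m; "tool_pos": TCP position; "tcp_rot": TCP orientation; "force": force on the tool from outside, world axes, zero at the start; "moment": the same for the moment, N m; "finger_gap": finger opening in m; "grip_force": force on a finger pad.
Only numpy, scipy, OpenCV 4.12 (cv2) and the standard library are available. Lean on these libraries where they do the work, as an engineer would, in place of code of your own. Each camera call takes 0.05 s, during which the arm holds its last target. There are 200 camera calls.

## Working session

There is one attempt and no reset: what is moved stays moved. The work goes in short steps, Python scripts to look and compute and a tool call to move; the robot and the scene stay as the last step left them, time stands still between calls to the robot, and variables do not carry over. Pictures are saved under pics/ and viewed, at most 10 in all, crops included, and the job is handed in when it is done.

Besides the shell and the picture viewer there is one more tool, called after "Request:" in YAML: its name, and indented under it one key for each argument. apply_moves: Moves the arm, as the interface text tells. Its arguments: {"type":"object","properties":{"increments":{"type":"array","items":{"type":"array","items":{"type":"number"}}},"force":{"type":"number"}},"required":["increments"]}

```bash
mkdir -p pics; cat > h.py <<'E'
from cell import *
import numpy as np, cv2
from scipy.spatial.transform import Rotation as R
def rot(q): return R.from_quat([q[1],q[2],q[3],q[0]]).as_matrix()
def rays(c,uv):
    uv=np.atleast_2d(np.asarray(uv,float)); d=np.c_[(uv[:,0]-c['cx'])/c['fx'],(uv[:,1]-c['cy'])/c['fy']]
    s=d.copy()
    for _ in range(8): s=d/(1+c['k1']*(s**2).sum(1,keepdims=True))
    return np.c_[s,np.ones(len(s))]
def onplane(c,uv,z):
    r=rays(c,uv)@rot(c['orientation']).T; o=np.array(c['origin'])
    return o+r*((z-o[2])/r[:,2])[:,None]
def bydepth(c,uv,dep):
    return np.array(c['origin'])+(rays(c,uv)*np.atleast_1d(dep)[:,None])@rot(c['orientation']).T
def cloud(c,D):
    v,u=np.mgrid[:D.shape[0],:D.shape[1]]
    P=bydepth(c,np.c_[u.ravel(),v.ravel()],D.ravel()).reshape(*D.shape,3); P[D==0]=np.nan
    return P
def snap(n,f=None):
    c=get_calibration(n); im,D=camera(n)
    if f: cv2.imwrite('pics/'+f,im)
    return c,im,D
E
python3 - <<'E'
from h import *
for n in('top','scene'):
    c,im,D=snap(n,n+'0.png'); np.savez(n+'0.npz',im=im,D=D); print(n,c)
s=get_state();print(s)
E
```

```text
top {'fx': 539.8724690141925, 'fy': 539.8724690141925, 'cx': 272.991757623048, 'cy': 215.47341998074032, 'k1': 0.07391218614117209, 'origin': array([ 2.84806481e-01, -7.22292892e-04,  1.50529800e+00]), 'orientation': array([ 0.07078306, -0.67737033,  0.72850222, -0.07378153])}
scene {'fx': 526.2813019789401, 'fy': 526.2813019789401, 'cx': 268.1580707597282, 'cy': 214.09914499385434, 'k1': 0.07085626780552158, 'origin': array([-0.09780117,  1.14713075,  0.81500995]), 'orientation': array([ 0.1326368 , -0.23094811,  0.8297492 , -0.4904964 ])}
{'time_s': 0.1, 'joint_positions': array([-1.26448003,  0.61579464, -0.01265451,  1.42473566,  0.00813045,
        1.10339016, -0.04040081]), 'qvel': array([ 0.00021681, -0.00039872, -0.00034974, -0.0026068 , -0.00089947,
        0.00118862, -0.00116702]), 'effort': array([ 1.56985800e-03, -4.60045302e+01,  2.09875437e-01, -1.66245121e+01,
       -6.12159446e-02,  1.70268619e-02,  9.81726998e-05]), 'tool_pos': array([0.2121102 , 0.61368627, 0.22561596]), 'tcp_rot': array([-1.72356854e-04,  1.65587119e-01,  9.86194509e-01, -1.12551131e-03]), 'force': array([-0.78968658,  0.3835381 ,  0.36836385]), 'moment': array([ 0.02089393, -0.01385646,  0.00504083]), 'grip_force': 0.0, 'finger_gap': 0.09299019815706396}
```

View pics/top0.png

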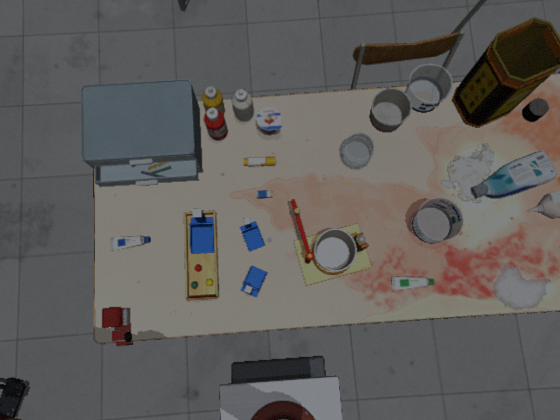

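View pics/scene0.png

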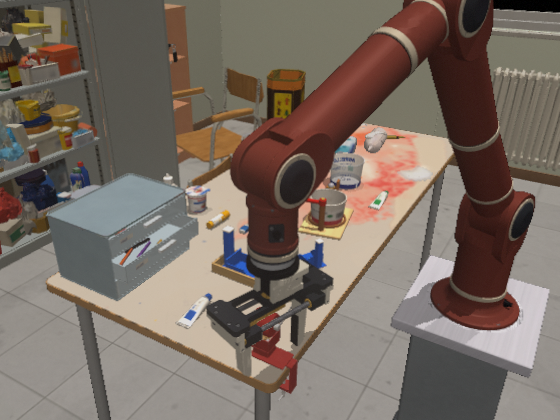

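```bash
cat > m.py <<'E'
from h import *
z=np.load('top0.npz'); im,D=z['im'],z['D']; c=get_calibration('top'); P=cloud(c,D)
hsv=cv2.cvtColor(im,cv2.COLOR_BGR2HSV); H,S,V=cv2.split(hsv)
def ctr(m,box,zp,name):
    x0,y0,x1,y1=box; b=np.zeros_like(m,bool); b[y0:y1,x0:x1]=1; m=m&b
    v,u=np.nonzero(m); print(name,len(u),u.mean().round(1),v.mean().round(1),onplane(c,[[u.mean(),v.mean()]],zp).round(4),np.nanmedian(P[m],0).round(4)); return m
T=(180,205,225,305)
ctr(((H<8)|(H>172))&(S>150),(190,256,215,295),.014,'red')
ctr((H>22)&(H<35)&(S>190),(202,275,216,292),.014,'yel')
ctr((H>42)&(H<90)&(S>100),(188,276,204,295),.014,'grn')
blue=(H>105)&(H<125)&(S>150)
m=ctr(blue,(180,205,220,260),.01,'scoop')
pts=onplane(c,np.argwhere(m)[:,::-1],.03)[:,:2]; print('scoop rect',cv2.minAreaRect(pts.astype(np.float32)))
# handle top by height
for nm,b,lo,hi in(('handle',(180,195,225,260),.1,.13),('pot rim',(305,222,365,280),.083,.095),('bar',(280,190,320,268),.097,.112),('knob',(280,190,315,268),.125,.145),('catch/hinge',(345,225,375,260),.07,.13),('tray',(178,205,225,310),.022,.045)):
    x0,y0,x1,y1=b; q=P[y0:y1,x0:x1].reshape(-1,3); q=q[(q[:,2]>lo)&(q[:,2]<hi)]
    print(nm,len(q),q.mean(0).round(4),q.min(0).round(4),q.max(0).round(4))
    if len(q)>4: print('   rect',cv2.minAreaRect(q[:,:2].astype(np.float32)))
cr=lambda b:cv2.resize(im[b[1]:b[3],b[0]:b[2]],None,fx=5,fy=5,interpolation=2)
a=cr((175,200,225,305)); b=cr((280,195,375,285)); h=max(a.shape[0],b.shape[0])
o=np.zeros((h,a.shape[1]+b.shape[1],3),np.uint8);o[:a.shape[0],:a.shape[1]]=a;o[:b.shape[0],a.shape[1]:]=b
cv2.imwrite('pics/crop0.png',np.clip(o*1.5,0,255).astype(np.uint8)); print(o.shape)
E
python3 m.py
```

```text
red 30 197.6 267.6 [[0.4626 0.1998 0.014 ]] [0.4612 0.198  0.0203]
yel 14 209.1 282.0 [[0.4208 0.17   0.014 ]] [0.4202 0.1684 0.0219]
grn 24 194.1 284.7 [[0.4166 0.2113 0.014 ]] [0.4156 0.2103 0.0204]
scoop 795 201.8 234.8 [[0.5542 0.1849 0.01  ]] [0.5542 0.184  0.0062]
scoop rect ((0.5556653141975403, 0.1828843653202057), (0.06345346570014954, 0.10763194411993027), 87.68370819091797)
handle 88 [0.5948 0.1831 0.1159] [0.5837 0.1722 0.1007] [0.6079 0.1953 0.1224]
   rect ((0.5958564877510071, 0.18377810716629028), (0.022682273760437965, 0.024246878921985626), 87.621826171875)
pot rim 244 [ 0.483  -0.1921  0.0874] [ 0.4204 -0.2548  0.0831] [ 0.533  -0.0956  0.095 ]
   rect ((0.4808324873447418, -0.1801040768623352), (0.11071297526359558, 0.1371767222881317), 54.589439392089844)
bar 249 [ 0.5276 -0.0895  0.106 ] [ 0.4502 -0.113   0.0988] [ 0.6166 -0.0653  0.112 ]
   rect ((0.5336118936538696, -0.08640138804912567), (0.16976064443588257, 0.017759578302502632), 13.204829216003418)
knob 30 [ 0.5779 -0.0784  0.1343] [ 0.5713 -0.0856  0.1275] [ 0.5856 -0.0722  0.1429]
   rect ((0.5786093473434448, -0.07881735265254974), (0.013719536364078522, 0.013434181921184063), 75.95916748046875)
catch/hinge 231 [ 0.4905 -0.2358  0.0887] [ 0.4465 -0.2594  0.0701] [ 0.5225 -0.2053  0.1144]
   rect ((0.4886018633842468, -0.23527996242046356), (0.07762261480093002, 0.04660600423812866), 10.63200569152832)
tray 665 [0.4968 0.1897 0.0291] [0.3746 0.1437 0.022 ] [0.6193 0.2358 0.0443]
   rect ((0.49730461835861206, 0.18984240293502808), (0.0887078046798706, 0.24428440630435944), 89.0634994506836)
(525, 725, 3)
```

View pics/crop0.png

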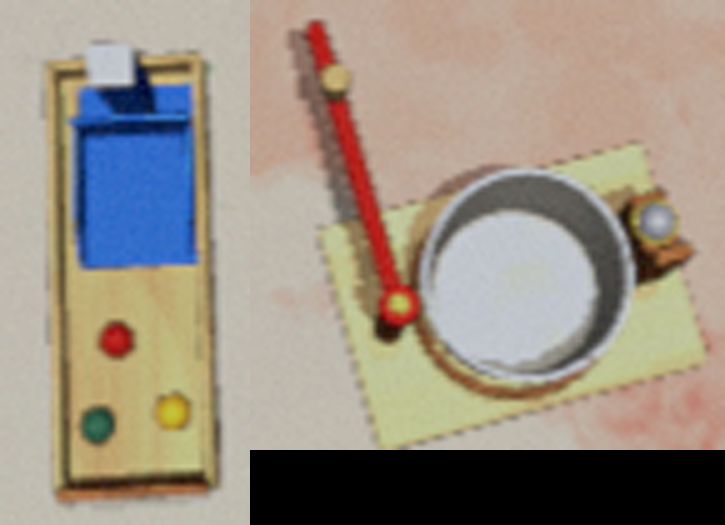

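```bash
cat > m2.py <<'E'
from h import *
from scipy.optimize import least_squares
z=np.load('top0.npz'); im,D=z['im'],z['D']; c=get_calibration('top'); P=cloud(c,D)
H,S,V=cv2.split(cv2.cvtColor(im,cv2.COLOR_BGR2HSV))
q=P[210:300,178:225].reshape(-1,3); q=q[(q[:,2]>.022)&(q[:,2]<.036)&(q[:,0]>.4)&(q[:,0]<.6)]
for s,n in((q[q[:,1]>.215],'left'),(q[q[:,1]<.165],'right')):
    p=np.polyfit(s[:,0],s[:,1],1); print(n,len(s),np.degrees(np.arctan(p[0])),np.polyval(p,.49))
m=(H>105)&(H<125)&(S>150); m[:,:180]=0;m[:,220:]=0;m[:226]=0;m[260:]=0
pts=onplane(c,np.argwhere(m)[:,::-1],.006)
f=pts[(pts[:,0]>.51)&(pts[:,0]<.56)]; xs=np.linspace(.51,.56,11)
for sg,n in((1,'L'),(-1,'R')):
    e=[(sg*(sg*f[np.abs(f[:,0]-x)<.003,1]).max()) for x in xs]; print(n,np.degrees(np.arctan(np.polyfit(xs,e,1)[0])),np.mean(e))
print('lip x',np.percentile(pts[:,0],1))
q=P[222:280,305:365].reshape(-1,3); q=q[(q[:,2]>.083)&(q[:,2]<.095)]; q=q[np.abs(np.hypot(q[:,0]-.478,q[:,1]+.178)-.054)<.012]
r=least_squares(lambda a:np.hypot(q[:,0]-a[0],q[:,1]-a[1])-a[2],[.48,-.18,.054],loss='soft_l1',f_scale=.003);print('pot',r.x,len(q))
R_=((H<8)|(H>172))&(S>150); R_[:, :280]=0;R_[:,318:]=0;R_[:190]=0;R_[270:]=0
b=onplane(c,np.argwhere(R_)[:,::-1],.108); print('bar',cv2.minAreaRect(b[:,:2].astype(np.float32)),cv2.fitLine(b[:,:2].astype(np.float32),cv2.DIST_HUBER,0,.01,.01).ravel())
E
python3 m2.py
```

```text
left 192 -2.228167562726064 0.2283750137369734
right 184 -0.3524147044111839 0.1502289335087916
L -0.5408020969624244 0.21666130366832645
R -0.053351718486221285 0.155217472496182
lip x 0.5055001935597556
pot [ 0.47562874 -0.17639167  0.05472319] 210
bar ((0.532323956489563, -0.09136401116847992), (0.16574987769126892, 0.02098686248064041), 9.847794532775879) [ 0.9783194   0.2071018   0.519691   -0.09080591]
```

Request:
apply_moves:
  increments:
    - [0.04,-0.045,0,4,-1]
    - [0.08,-0.09,0,8,-1]
    - [0.115,-0.13,0,12,-1]
    - [0.15,-0.17,0,16,-1]
    - [0.185,-0.21,0,18,-1]
    - [0.22,-0.25,0,18,-1]
    - [0.255,-0.29,0,18,-1]
    - [0.29,-0.33,0,18,-1]
    - [0.325,-0.365,0,18,-1]
    - [0.35,-0.395,0,18,-1]

```text
time_s: 1.1
tool_pos: [0.5448, 0.2384, 0.2263]
tcp_rot: [-0.0, 0.009, 1.0, -0.0]
force: [0.2, 1.5, -0.1]
finger_gap: 0.093
grip_force: 0.0
```

Request:
apply_moves:
  increments:
    - [0.02,-0.02,0,0,-1]
    - [0.033,-0.035,0,0,-1]
    - [0.033,-0.035,0,0,-1]
    - [0.033,-0.035,0,0,-1]
    - [0.033,-0.035,0,0,-1]

```text
time_s: 1.6
tool_pos: [0.5754, 0.2073, 0.2265]
tcp_rot: [-0.001, 0.008, 1.0, 0.001]
force: [0.5, -0.5, -0.1]
finger_gap: 0.0932
grip_force: 0.0
```

```bash
python3 - <<'E'
from h import *
s=get_state(); c,im,D=snap('wrist','w1.png'); print(s['time_s'],s['tool_pos'],s['tcp_rot'],rot(s['tcp_rot'])[:,1])
P=cloud(c,D); H,S,V=cv2.split(cv2.cvtColor(im,cv2.COLOR_BGR2HSV))
print(c['origin'])
q=P.reshape(-1,3); q=q[(q[:,2]>.105)&(q[:,2]<.125)&(np.hypot(q[:,0]-.595,q[:,1]-.184)<.03)]
print(len(q)); 
if len(q)>5: print(q.mean(0),cv2.minAreaRect(q[:,:2].astype(np.float32)))
E
```

```text
1.6 [0.57544156 0.20729392 0.2265074 ] [-6.93912844e-04  7.69001508e-03  9.99970017e-01  5.89975485e-04] [0.01538039 0.99988103 0.00116924]
[0.50720873 0.20790369 0.38509444]
780
[0.59433719 0.18296773 0.11749815] ((0.5954192280769348, 0.1827068328857422), (0.02359161339700222, 0.02329162508249283), 87.4527587890625)
```

View pics/w1.png

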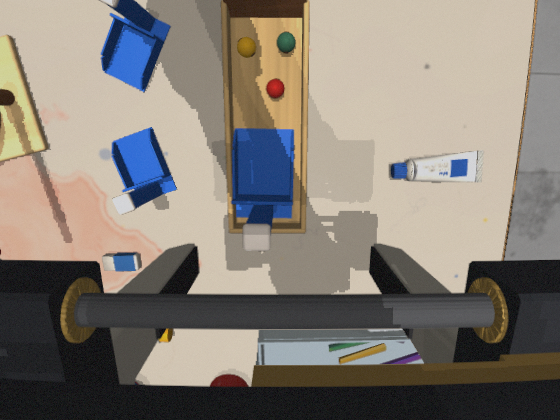

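Request:
apply_moves:
  increments:
    - [0.0195,-0.024,0,0,-1]
    - [0.0195,-0.024,-0.04,0,-1]
    - [0.0195,-0.024,-0.08,0,-1]
    - [0.0195,-0.024,-0.11,0,-1]
    - [0.0195,-0.024,-0.135,0,-1]
    - [0.0195,-0.024,-0.148,0,-1]
    - [0.0195,-0.024,-0.148,0,-1]

```text
time_s: 2.35
tool_pos: [0.5947, 0.1819, 0.077]
tcp_rot: [-0.002, 0.008, 1.0, -0.0]
force: [0.4, -1.2, 0.3]
finger_gap: 0.0932
grip_force: 0.0
```

Request:
apply_moves:
  increments:
    - [0,0,0,0,1]
    - [0,0,0,0,1]
    - [0,0,0,0,1]
    - [0,0,0,0,1]
    - [0,0,0,0,1]
    - [0,0,0,0,1]
  force: 30

```text
time_s: 2.95
tool_pos: [0.5965, 0.1811, 0.0789]
tcp_rot: [0.0, 0.009, 1.0, 0.0]
force: [-0.5, -0.4, 0.5]
finger_gap: 0.0492
grip_force: 0.0
```

Request:
apply_moves:
  increments:
    - [0,0,0,0,1]
    - [0,0,0,0,1]
    - [0,0,0,0,1]
    - [0,0,0,0,1]
    - [0,0,0,0,1]
    - [0,0,0,0,1]

```text
time_s: 3.55
tool_pos: [0.5964, 0.1812, 0.0786]
tcp_rot: [0.0, 0.009, 1.0, 0.0]
force: [0.2, 0.2, -0.2]
finger_gap: 0.0238
grip_force: 29.9
```

Request:
apply_moves:
  increments:
    - [-0.004,0,0,0,1]
    - [-0.012,0,0,0,1]
    - [-0.02,0.001,0,0,1]
    - [-0.028,0.001,0,0,1]
    - [-0.036,0.001,0,0,1]
    - [-0.044,0.002,0,0,1]
    - [-0.052,0.002,0,0,1]
    - [-0.06,0.003,0,0,1]
    - [-0.066,0.003,0,0,1]
    - [-0.07,0.003,0,0,1]

```text
time_s: 4.55
tool_pos: [0.5256, 0.1842, 0.0786]
tcp_rot: [-0.0, 0.009, 1.0, -0.0]
force: [-0.5, 0.2, -0.7]
finger_gap: 0.0234
grip_force: 29.9
```

```bash
cat > look.py <<'E'
from h import *
import sys
s=get_state(); c,im,D=snap('wrist',sys.argv[1] if len(sys.argv)>1 else None); P=cloud(c,D)
print('t',s['time_s'],'tcp',s['tool_pos'].round(4),'F',s['force'].round(1),'gap',s['finger_gap'],s['grip_force'],'M',s['moment'].round(2))
H,S,V=cv2.split(cv2.cvtColor(im,cv2.COLOR_BGR2HSV))
for n,m in(('red',((H<8)|(H>172))&(S>150)),('yel',(H>20)&(H<35)&(S>185)),('grn',(H>42)&(H<92)&(S>90))):
    m&=(np.abs(P[...,1]-s['tool_pos'][1])<.05)&(np.abs(P[...,0]-s['tool_pos'][0])<.2)
    k,l,st,ce=cv2.connectedComponentsWithStats(m.astype(np.uint8))
    if k>1:
        i=1+st[1:,4].argmax(); print(n,st[i,4],ce[i].round(0),np.nanmedian(P[l==i],0).round(4))
m=(H>105)&(H<125)&(S>150)&(np.abs(P[...,1]-s['tool_pos'][1])<.045)&(P[...,0]<s['tool_pos'][0])&(P[...,0]>s['tool_pos'][0]-.14)
q=P[m]; w=q[np.abs(q[:,1]-s['tool_pos'][1])<.022]
for x in np.arange(-.12,0,.012):
    t=w[np.abs(w[:,0]-s['tool_pos'][0]-x)<.006]
    if len(t): print('  dx %.3f z %.4f n%d'%(x,np.median(t[:,2]),len(t)))
E
python3 look.py w2.png
```

```text
t 4.55 tcp [0.5256 0.1842 0.0786] F [-0.5  0.2 -0.7] gap 0.02343998262734255 29.94200459565036 M [ 0.02 -0.06 -0.02]
red 732 [302.  79.] [0.4263 0.1964 0.0219]
yel 718 [259.  71.] [0.4214 0.1708 0.0218]
grn 718 [327.  59.] [0.4149 0.2121 0.022 ]
  dx -0.096 z 0.0068 n199
  dx -0.084 z 0.0069 n1207
  dx -0.072 z 0.0069 n1174
  dx -0.060 z 0.0069 n1135
  dx -0.048 z 0.0070 n1097
  dx -0.036 z 0.0070 n1061
  dx -0.024 z 0.0071 n1108
  dx -0.012 z 0.0577 n3288
```

Request:
apply_moves:
  increments:
    - [-0.002,0.001,0,0,1]
    - [-0.006,0.003,0,0,1]
    - [-0.012,0.005,0,0,1]
    - [-0.018,0.005,0,0,1]
    - [-0.024,0.005,0,0,1]
    - [-0.03,0.005,0,0,1]
    - [-0.035,0.005,0,0,1]
    - [-0.039,0.005,0,0,1]
    - [-0.041,0.005,0,0,1]
    - [-0.042,0.005,0,0,1]

```text
time_s: 5.6
tool_pos: [0.4841, 0.1891, 0.0786]
tcp_rot: [-0.0, 0.009, 1.0, -0.0]
force: [-0.0, -0.3, 0.3]
finger_gap: 0.0238
grip_force: 29.9
```

```bash
python3 look.py w3.png
```

```text
t 5.6 tcp [0.4841 0.1891 0.0786] F [-0.  -0.3  0.3] gap 0.02378923585734265 29.93791755357961 M [-0.06 -0.13  0.04]
red 730 [287.  99.] [0.3966 0.1924 0.0244]
yel 627 [251.  98.] [0.3954 0.1704 0.024 ]
grn 650 [320.  97.] [0.396  0.2129 0.0246]
  dx -0.096 z 0.0071 n13
  dx -0.084 z 0.0069 n330
  dx -0.072 z 0.0069 n1174
  dx -0.060 z 0.0069 n1132
  dx -0.048 z 0.0070 n1098
  dx -0.036 z 0.0070 n1060
  dx -0.024 z 0.0071 n1053
  dx -0.012 z 0.0557 n3367
```

Request:
apply_moves:
  increments:
    - [-0.002,0,0,0,1]
    - [-0.004,0,0,0,1]
    - [-0.006,0,0,0,1]
    - [-0.006,0,0,0,1]

```text
time_s: 6.05
tool_pos: [0.4802, 0.1895, 0.0795]
tcp_rot: [0.002, 0.009, 1.0, 0.001]
force: [4.1, -1.1, 3.0]
finger_gap: 0.0236
grip_force: 29.9
```

Request:
apply_moves:
  increments:
    - [0.002,0,-0.003,0,1]
    - [0.004,0,-0.006,0,1]
    - [0.007,0,-0.006,0,1]
    - [0.01,0,-0.006,0,1]
    - [0.014,0,-0.006,0,1]
    - [0.016,0,-0.006,0,1]
  force: 12

```text
time_s: 6.65
tool_pos: [0.494, 0.1906, 0.0737]
tcp_rot: [-0.0, 0.009, 1.0, 0.001]
force: [-2.0, 1.4, 10.2]
finger_gap: 0.024
grip_force: 12.0
```

```bash
python3 look.py w4.png
```

```text
t 6.65 tcp [0.494  0.1906 0.0737] F [-2.   1.4 10.2] gap 0.02396981492148591 11.999907195568085 M [0.35 0.28 0.04]
red 783 [282.  89.] [0.4029 0.1917 0.0331]
yel 728 [245.  88.] [0.4013 0.1698 0.0334]
grn 813 [318.  88.] [0.4024 0.2116 0.0334]
  dx -0.108 z 0.0168 n204
  dx -0.096 z 0.0164 n205
  dx -0.084 z 0.0146 n851
  dx -0.072 z 0.0136 n1303
  dx -0.060 z 0.0123 n1235
  dx -0.048 z 0.0112 n1180
  dx -0.036 z 0.0099 n1115
  dx -0.024 z 0.0428 n2281
  dx -0.012 z 0.0907 n2371
```

Request:
apply_moves:
  increments:
    - [0.003,0,-0.001,0,1]
    - [0.006,0,-0.002,0,1]
    - [0.009,0,-0.002,0,1]
    - [0.012,0,-0.002,0,1]
    - [0.015,0,-0.002,0,1]
    - [0.018,0,-0.002,0,1]

```text
time_s: 7.3
tool_pos: [0.5113, 0.1899, 0.0708]
tcp_rot: [-0.001, 0.009, 1.0, 0.0]
force: [-0.7, 1.1, 3.8]
finger_gap: 0.0236
grip_force: 12.0
```

```bash
python3 look.py w5.png
```

```text
t 7.3 tcp [0.5113 0.1899 0.0708] F [-0.7  1.1  3.8] gap 0.023603300700765713 12.00066089630127 M [ 0.25  0.11 -0.03]
red 733 [285. 157.] [0.458  0.1914 0.0331]
yel 665 [252. 155.] [0.4564 0.1722 0.0329]
grn 699 [318. 155.] [0.4573 0.2108 0.0332]
  dx -0.120 z 0.0320 n713
  dx -0.108 z 0.0298 n1820
  dx -0.096 z 0.0266 n1676
  dx -0.084 z 0.0235 n1553
  dx -0.072 z 0.0202 n1429
  dx -0.060 z 0.0180 n552
  dx -0.048 z 0.0242 n354
  dx -0.036 z 0.0451 n1822
  dx -0.024 z 0.0746 n2231
  dx -0.012 z 0.1044 n1447
```

Request:
apply_moves:
  increments:
    - [0.003,0,-0.001,0,1]
    - [0.006,0,-0.002,0,1]
    - [0.009,0,-0.003,0,1]
    - [0.012,0,-0.003,0,1]
    - [0.013,0,-0.003,0,1]

```text
time_s: 7.85
tool_pos: [0.5247, 0.1892, 0.0672]
tcp_rot: [-0.001, 0.009, 1.0, -0.0]
force: [-0.5, 0.8, 1.6]
finger_gap: 0.024
grip_force: 12.0
```

Request:
apply_moves:
  increments:
    - [0,0,0,0,1]
    - [0,0,0.001,0,1]
    - [0,0,0.004,0,1]
    - [0,0,0.01,0,1]
    - [0,0,0.02,0,1]
    - [0,0,0.03,0,1]
    - [0,0,0.04,0,1]
    - [0,0,0.046,0,1]
    - [0,0,0.05,0,1]
  force: 55

```text
time_s: 8.75
tool_pos: [0.5257, 0.1892, 0.1187]
tcp_rot: [0.001, 0.009, 1.0, 0.0]
force: [0.5, -0.3, -1.3]
finger_gap: 0.0233
grip_force: 55.0
```

```bash
python3 look.py w6.png
```

```text
t 8.75 tcp [0.5257 0.1892 0.1187] F [ 0.5 -0.3 -1.3] gap 0.023348298219921217 54.99770522117615 M [ 0.08 -0.1  -0.07]
red 792 [285. 142.] [0.4637 0.1914 0.0873]
yel 731 [251. 140.] [0.4621 0.172  0.0872]
grn 791 [320. 140.] [0.463  0.2104 0.0876]
  dx -0.120 z 0.0913 n2283
  dx -0.108 z 0.0868 n2079
  dx -0.096 z 0.0821 n1865
  dx -0.084 z 0.0777 n1659
  dx -0.072 z 0.0737 n951
  dx -0.060 z 0.0703 n94
  dx -0.048 z 0.0915 n1910
  dx -0.036 z 0.1037 n1386
  dx -0.024 z 0.1371 n2141
  dx -0.012 z 0.1567 n1230
```

View pics/w6.png

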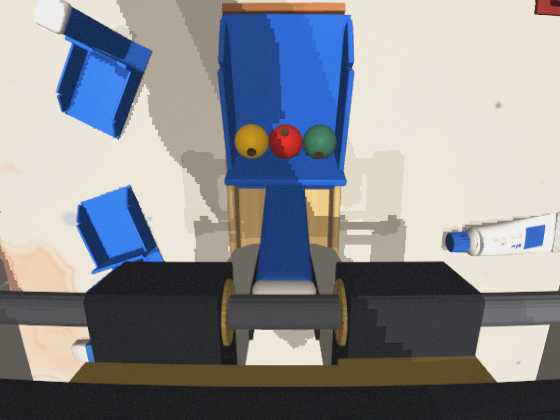

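Request:
apply_moves:
  increments:
    - [0,0,0.008,0,1]
    - [0,0,0.024,0,1]
    - [0.0,-0.004,0.044,0,1]
    - [0.002,-0.012,0.064,0,1]
    - [0.004,-0.024,0.084,0,1]
    - [0.006,-0.04,0.104,0,1]
    - [0.008,-0.06,0.12,0,1]
    - [0.01,-0.08,0.132,0,1]
    - [0.013,-0.1,0.138,0,1]
    - [0.016,-0.12,0.14,0,1]

```text
time_s: 9.8
tool_pos: [0.5415, 0.0683, 0.2587]
tcp_rot: [0.001, 0.009, 1.0, 0.0]
force: [0.4, -0.8, -0.8]
finger_gap: 0.0235
grip_force: 55.0
```

Request:
apply_moves:
  increments:
    - [0.003,-0.02,0,0,1]
    - [0.006,-0.04,0,0,1]
    - [0.009,-0.06,0,0,1]
    - [0.012,-0.08,0,0,1]
    - [0.015,-0.1,0,0,1]
    - [0.018,-0.12,0,0,1]
    - [0.02,-0.14,0,0,1]
    - [0.022,-0.16,0,0,1]
    - [0.024,-0.18,0,0,1]
    - [0.026,-0.198,0,0,1]

```text
time_s: 10.8
tool_pos: [0.5669, -0.13, 0.2575]
tcp_rot: [-0.001, 0.01, 1.0, -0.0]
force: [0.3, -0.7, -0.6]
finger_gap: 0.0232
grip_force: 55.0
```

Request:
apply_moves:
  increments:
    - [0.001,-0.016,0,0,1]
    - [0.002,-0.03,0,0,1]
    - [0.002,-0.04,-0.004,0,1]
    - [0.002,-0.046,-0.01,0,1]
    - [0.002,-0.048,-0.018,0,1]
    - [0.002,-0.048,-0.026,0,1]
    - [0.002,-0.048,-0.034,0,1]
    - [0.002,-0.048,-0.04,0,1]
    - [0.002,-0.048,-0.044,0,1]
    - [0.002,-0.048,-0.044,0,1]

```text
time_s: 11.8
tool_pos: [0.5691, -0.1764, 0.2129]
tcp_rot: [-0.001, 0.009, 1.0, 0.0]
force: [-0.9, -0.1, -1.4]
finger_gap: 0.0234
grip_force: 55.0
```

```bash
python3 look.py w7.png
```

```text
t 11.8 tcp [ 0.5691 -0.1764  0.2129] F [-0.9 -0.1 -1.4] gap 0.023397039144640287 54.99764263629913 M [ 0.01 -0.05 -0.02]
red 794 [285. 142.] [ 0.507  -0.1744  0.1817]
yel 744 [251. 140.] [ 0.5054 -0.1938  0.1817]
grn 777 [319. 140.] [ 0.5062 -0.1553  0.1821]
  dx -0.120 z 0.1857 n2297
  dx -0.108 z 0.1811 n2065
  dx -0.096 z 0.1765 n1858
  dx -0.084 z 0.1721 n1671
  dx -0.072 z 0.1681 n937
  dx -0.060 z 0.1654 n101
  dx -0.048 z 0.1858 n1906
  dx -0.036 z 0.1980 n1383
  dx -0.024 z 0.2314 n2114
  dx -0.012 z 0.2509 n1251
```

View pics/w7.png

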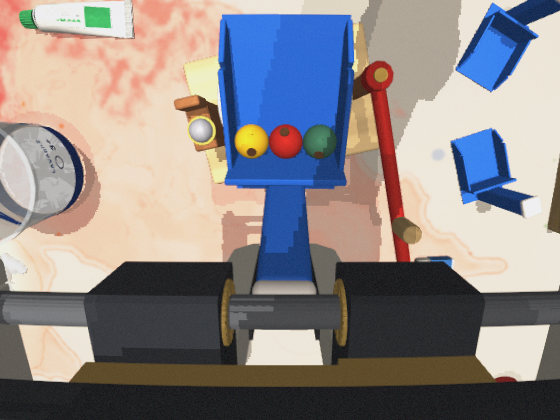

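Request:
apply_moves:
  increments:
    - [0,0,0,0,1]
    - [0,0,0,0,1]
    - [0,0,0,0,1]
  force: 8

```text
time_s: 12.15
tool_pos: [0.5696, -0.177, 0.214]
tcp_rot: [0.0, 0.009, 1.0, -0.0]
force: [-0.3, 0.6, -1.0]
finger_gap: 0.0238
grip_force: 8.0
```

```bash
python3 look.py
```

```text
t 12.15 tcp [ 0.5696 -0.177   0.214 ] F [-0.3  0.6 -1. ] gap 0.023848590772302416 7.999965995550156 M [-0.01 -0.06  0.01]
red 699 [284. 166.] [ 0.5219 -0.1761  0.1733]
yel 663 [252. 164.] [ 0.5204 -0.1952  0.173 ]
grn 670 [316. 164.] [ 0.5211 -0.1569  0.1731]
  dx -0.108 z 0.1674 n1566
  dx -0.096 z 0.1651 n1588
  dx -0.084 z 0.1628 n1487
  dx -0.072 z 0.1604 n1386
  dx -0.060 z 0.1582 n1126
  dx -0.048 z 0.1568 n73
  dx -0.036 z 0.1806 n1638
  dx -0.024 z 0.2095 n1967
  dx -0.012 z 0.2434 n1746
```

Request:
apply_moves:
  increments:
    - [0,0,-0.006,0,1]
    - [0,0,-0.012,0,1]
    - [0,0,-0.015,0,1]
  force: 8

```text
time_s: 12.5
tool_pos: [0.5688, -0.1767, 0.1975]
tcp_rot: [-0.001, 0.009, 1.0, 0.0]
force: [0.8, 0.5, -1.8]
finger_gap: 0.0239
grip_force: 8.0
```

```bash
python3 look.py
```

```text
t 12.5 tcp [ 0.5688 -0.1767  0.1975] F [ 0.8  0.5 -1.8] gap 0.02385506776571495 7.999983876943588 M [ 0.   -0.04  0.04]
red 698 [284. 166.] [ 0.5211 -0.1758  0.1568]
yel 661 [252. 164.] [ 0.5195 -0.195   0.1565]
grn 674 [316. 164.] [ 0.5203 -0.1567  0.1566]
  dx -0.108 z 0.1510 n1565
  dx -0.096 z 0.1486 n1584
  dx -0.084 z 0.1464 n1494
  dx -0.072 z 0.1439 n1386
  dx -0.060 z 0.1418 n1140
  dx -0.048 z 0.1402 n71
  dx -0.036 z 0.1640 n1614
  dx -0.024 z 0.1923 n1927
  dx -0.012 z 0.2267 n1795
```

Request:
apply_moves:
  increments:
    - [0,0,0,0,1]
    - [0,0,0,0,1]
    - [0,0,0,0,1]
  force: 6

```text
time_s: 12.85
tool_pos: [0.5696, -0.1769, 0.1988]
tcp_rot: [0.0, 0.009, 1.0, -0.0]
force: [0.1, 0.2, -1.6]
finger_gap: 0.0239
grip_force: 6.0
```

```bash
python3 look.py
```

```text
t 12.85 tcp [ 0.5696 -0.1769  0.1988] F [ 0.1  0.2 -1.6] gap 0.023888140774023403 5.999957174062729 M [ 0.04 -0.07  0.05]
red 658 [284. 180.] [ 0.5313 -0.1763  0.1536]
yel 613 [253. 178.] [ 0.5297 -0.1955  0.1532]
grn 625 [315. 178.] [ 0.5306 -0.157   0.1533]
  dx -0.108 z 0.1416 n99
  dx -0.096 z 0.1412 n1432
  dx -0.084 z 0.1402 n1369
  dx -0.072 z 0.1391 n1310
  dx -0.060 z 0.1381 n1251
  dx -0.048 z 0.1371 n899
  dx -0.036 z 0.1364 n46
  dx -0.024 z 0.1683 n1902
  dx -0.012 z 0.2154 n2522
```

Request:
apply_moves:
  increments:
    - [0,0,0,0,1]
    - [0,0,0,0,1]
    - [0,0,0,0,1]
    - [0,0,0,0,1]
  force: 3.6

```text
time_s: 13.3
tool_pos: [0.5694, -0.1769, 0.1987]
tcp_rot: [-0.0, 0.009, 1.0, -0.0]
force: [-0.4, -0.2, -2.3]
finger_gap: 0.0239
grip_force: 3.6
```

```bash
python3 look.py
```

```text
t 13.3 tcp [ 0.5694 -0.1769  0.1987] F [-0.4 -0.2 -2.3] gap 0.023946474873278372 3.599984385073185 M [-0.03 -0.03 -0.  ]
red 605 [284. 205.] [ 0.5483 -0.1765  0.1475]
yel 550 [254. 204.] [ 0.5471 -0.1959  0.1471]
grn 540 [314. 204.] [ 0.5476 -0.1571  0.147 ]
  dx -0.084 z 0.1234 n295
  dx -0.072 z 0.1242 n1118
  dx -0.060 z 0.1255 n1128
  dx -0.048 z 0.1269 n1106
  dx -0.036 z 0.1282 n1093
  dx -0.024 z 0.1291 n362
  dx -0.012 z 0.1790 n2633
```

Request:
apply_moves:
  increments:
    - [0,0,0,0,1]
    - [0,0,0,0,1]
    - [0,0,0,0,1]
    - [0,0,0,0,1]
  force: 3

```text
time_s: 13.75
tool_pos: [0.5694, -0.1769, 0.1986]
tcp_rot: [-0.0, 0.009, 1.0, -0.0]
force: [0.0, 0.0, -1.0]
finger_gap: 0.0238
grip_force: 3.0
```

```bash
python3 look.py
```

```text
t 13.75 tcp [ 0.5694 -0.1769  0.1986] F [ 0.  0. -1.] gap 0.023830523928740566 2.99999937415123 M [ 0.05 -0.04 -0.01]
red 622 [284. 128.] [ 0.4994 -0.1756  0.1328]
yel 545 [255. 128.] [ 0.4991 -0.1952  0.1326]
grn 539 [313. 128.] [ 0.4991 -0.1559  0.1325]
  dx -0.072 z 0.1156 n5
  dx -0.060 z 0.1178 n674
  dx -0.048 z 0.1199 n1048
  dx -0.036 z 0.1226 n1041
  dx -0.024 z 0.1250 n1054
  dx -0.012 z 0.1282 n1507
```

Request:
apply_moves:
  increments:
    - [0,0,0,0,1]
    - [0,0,0,0,1]
    - [0,0,0,0,1]
    - [0,0,0,0,1]
    - [0,0,0,0,1]
  force: 20

```text
time_s: 14.3
tool_pos: [0.5694, -0.1769, 0.1986]
tcp_rot: [-0.0, 0.009, 1.0, -0.0]
force: [-0.6, 0.5, -1.0]
finger_gap: 0.0236
grip_force: 20.0
```

```bash
python3 look.py w8.png
```

```text
t 14.3 tcp [ 0.5694 -0.1769  0.1986] F [-0.6  0.5 -1. ] gap 0.023619595956844052 19.999934434890747 M [ 0.01 -0.02  0.  ]
red 309 [284.  72.] [ 0.4478 -0.1745  0.0316]
yel 302 [263.  74.] [ 0.4495 -0.1941  0.0314]
grn 298 [306.  73.] [ 0.4486 -0.1542  0.0318]
  dx -0.060 z 0.1153 n1003
  dx -0.048 z 0.1182 n1041
  dx -0.036 z 0.1210 n1038
  dx -0.024 z 0.1239 n1038
  dx -0.012 z 0.1272 n1412
```

View pics/w8.png

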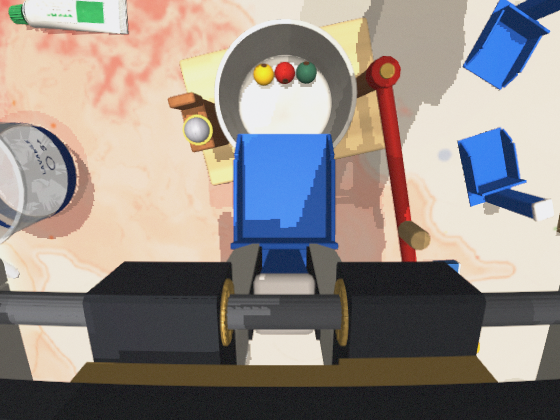

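Request:
apply_moves:
  increments:
    - [0.002,0,0.015,0,1]
    - [0.004,0,0.035,0,1]
    - [0.002,0.01,0.055,0,1]
    - [0,0.03,0.06,0,1]
    - [-0.002,0.06,0.06,0,1]
    - [-0.005,0.1,0.06,0,1]
    - [-0.008,0.14,0.06,0,1]
    - [-0.011,0.18,0.06,0,1]
    - [-0.014,0.22,0.06,0,1]
    - [-0.017,0.26,0.06,0,1]
  force: 40

```text
time_s: 15.35
tool_pos: [0.5521, 0.0846, 0.2588]
tcp_rot: [0.0, 0.009, 1.0, -0.0]
force: [0.4, 0.6, -1.5]
finger_gap: 0.0235
grip_force: 40.0
```

Request:
apply_moves:
  increments:
    - [-0.002,0.035,0,0,1]
    - [-0.004,0.065,-0.01,0,1]
    - [-0.006,0.085,-0.03,0,1]
    - [-0.006,0.098,-0.055,0,1]
    - [-0.006,0.104,-0.08,0,1]
    - [-0.006,0.1055,-0.1,0,1]
    - [-0.006,0.1055,-0.115,0,1]
    - [-0.006,0.1055,-0.12,0,1]
    - [-0.006,0.1055,-0.12,0,1]

```text
time_s: 16.25
tool_pos: [0.5461, 0.1884, 0.1381]
tcp_rot: [-0.001, 0.009, 1.0, -0.0]
force: [-0.7, -1.0, -1.1]
finger_gap: 0.0234
grip_force: 40.0
```

```bash
python3 look.py
```

```text
t 16.25 tcp [0.5461 0.1884 0.1381] F [-0.7 -1.  -1.1] gap 0.023385597370048757 39.99982237815857 M [ 0.09  0.01 -0.03]
grn 2 [357. 412.] [0.5228 0.2008 0.2533]
  dx -0.072 z 0.0539 n19
  dx -0.060 z 0.0550 n1006
  dx -0.048 z 0.0578 n1037
  dx -0.036 z 0.0606 n1036
  dx -0.024 z 0.0634 n1051
  dx -0.012 z 0.0668 n1396
```

Request:
apply_moves:
  increments:
    - [0,0,-0.012,0,1]
    - [0,0,-0.026,0,1]
    - [0,0,-0.037,0,1]
    - [0,0,-0.042,0,1]
  force: 10

```text
time_s: 16.7
tool_pos: [0.5459, 0.1884, 0.0956]
tcp_rot: [-0.001, 0.009, 1.0, -0.0]
force: [-0.1, 0.1, -0.9]
finger_gap: 0.0239
grip_force: 10.0
```

Request:
apply_moves:
  increments:
    - [0,0,-0.004,0,1]
    - [0,0,-0.008,0,1]
    - [0,0,-0.012,0,1]
    - [0,0,-0.016,0,1]
    - [0,0,-0.02,0,1]
    - [0,0,-0.024,0,1]
    - [0,0,-0.028,0,1]
    - [0,0,-0.028,0,1]
  force: 6

```text
time_s: 17.5
tool_pos: [0.5462, 0.1887, 0.0684]
tcp_rot: [-0.0, 0.009, 1.0, -0.0]
force: [0.7, 0.1, 1.8]
finger_gap: 0.024
grip_force: 6.0
```

```bash
python3 look.py
```

```text
t 17.5 tcp [0.5462 0.1887 0.0684] F [0.7 0.1 1.8] gap 0.023986689715152935 5.999992936849594 M [ 0.01 -0.2  -0.06]
grn 1 [350. 300.] [0.5111 0.2024 0.1674]
  dx -0.096 z 0.0065 n237
  dx -0.084 z 0.0065 n1321
  dx -0.072 z 0.0064 n1269
  dx -0.060 z 0.0065 n1234
  dx -0.048 z 0.0065 n1190
  dx -0.036 z 0.0065 n1143
  dx -0.024 z 0.0065 n1098
  dx -0.012 z 0.0567 n3982
```

Request:
apply_moves:
  increments:
    - [0,0,0,0,-0.3]
    - [0,0,0,0,-0.3]
    - [0,0,0,0,-0.3]
    - [0,0,0,0,-0.3]
    - [0,0,0,0,-0.3]
    - [0,0,0,0,-0.3]
  force: 20

```text
time_s: 18.15
tool_pos: [0.5463, 0.1886, 0.0686]
tcp_rot: [-0.0, 0.009, 1.0, -0.0]
force: [-0.2, -1.1, -0.5]
finger_gap: 0.0599
grip_force: 0.0
```

Request:
apply_moves:
  increments:
    - [0,0,0.01,0,-0.3]
    - [0,0,0.03,0,-0.3]
    - [0,0,0.06,0,-0.3]
    - [0,0,0.1,0,-0.3]
    - [0,0,0.14,0,-0.3]
    - [0,0,0.16,0,-0.3]
    - [0,0,0.16,0,-0.3]

```text
time_s: 18.85
tool_pos: [0.5484, 0.1894, 0.2332]
tcp_rot: [0.004, 0.009, 1.0, 0.002]
force: [0.1, -0.7, -0.7]
finger_gap: 0.0602
grip_force: 0.0
```

```bash
cat > look2.py <<'E'
from h import *
from scipy.optimize import least_squares
s=get_state(); c,im,D=snap('top','t2.png'); P=cloud(c,D); print(s['time_s'],s['tool_pos'],s['finger_gap'])
def box(b,lo,hi): x0,x1,y0,y1=b; m=(P[...,2]>lo)&(P[...,2]<hi)&(P[...,0]>x0)&(P[...,0]<x1)&(P[...,1]>y0)&(P[...,1]<y1); return P[m]
for n,b,lo,hi in(('handle',(.5,.63,.14,.23),.1,.13),('knob',(.35,.62,-.3,-.05),.126,.145),('catch ball+stop',(.42,.56,-.28,-.232),.08,.12),('stop',(.42,.56,-.28,-.23),.105,.12)):
    q=box(b,lo,hi); print(n,len(q)); 
    if len(q)>3: print('  ',q.mean(0).round(4),cv2.minAreaRect(q[:,:2].astype(np.float32)))
q=box((.4,.55,-.24,-.1),.083,.095); q=q[np.abs(np.hypot(q[:,0]-.4756,q[:,1]+.1764)-.054)<.012]
print('pot',least_squares(lambda a:np.hypot(q[:,0]-a[0],q[:,1]-a[1])-a[2],[.48,-.18,.054],loss='soft_l1',f_scale=.003).x)
H,S,V=cv2.split(cv2.cvtColor(im,cv2.COLOR_BGR2HSV))
for n,m in(('red',((H<8)|(H>172))&(S>150)),('yel',(H>20)&(H<35)&(S>170)),('grn',(H>42)&(H<92)&(S>90))):
    m=m&(np.hypot(P[...,0]-.4756,P[...,1]+.1764)<.047)&(P[...,2]<.06); print(n,m.sum(),np.nanmedian(P[m],0) if m.any() else '')
E
python3 look2.py
```

```text
18.85 [0.54843269 0.18940643 0.23315303] 0.06022317213355587
handle 0
knob 29
   [ 0.5782 -0.0783  0.1339] ((0.5787918567657471, -0.07900124788284302), (0.013211745768785477, 0.014590354636311531), 83.7677001953125)
catch ball+stop 128
   [ 0.4926 -0.2459  0.0937] ((0.49383941292762756, -0.24677325785160065), (0.04123014211654663, 0.023374641314148903), 8.858190536499023)
stop 23
   [ 0.4774 -0.2491  0.1105] ((0.4776075780391693, -0.249350443482399), (0.007407788652926683, 0.017749106511473656), 9.352178573608398)
pot [ 0.47547446 -0.17571175  0.05433899]
red 27 [ 0.44595008 -0.17424839  0.02994565]
yel 27 [ 0.44741137 -0.19348493  0.03001604]
grn 20 [ 0.44709309 -0.1528314   0.03225888]
```

Request:
apply_moves:
  increments:
    - [0.003,-0.03,0,3,-0.3]
    - [0.007,-0.07,0,6,-0.3]
    - [0.012,-0.11,0,9,-0.3]
    - [0.016,-0.15,0,12,-0.3]
    - [0.021,-0.19,0,13,-0.3]
    - [0.025,-0.23,-0.01,13,-0.3]
    - [0.029,-0.255,-0.02,13,-0.3]
    - [0.03,-0.268,-0.03,13,-0.3]
    - [0.03,-0.268,-0.04,13,-0.3]
    - [0.03,-0.268,-0.04,13,-0.3]

```text
time_s: 19.9
tool_pos: [0.5748, -0.0772, 0.1863]
tcp_rot: [-0.002, -0.105, 0.994, 0.001]
force: [0.1, 0.7, -0.5]
finger_gap: 0.0603
grip_force: 0.0
```

```bash
python3 - <<'E'
from h import *
s=get_state(); c,im,D=snap('wrist','w9.png'); P=cloud(c,D); print(s['time_s'],s['tool_pos'],s['joint_positions'].round(2),rot(s['tcp_rot'])[:,1])
m=(P[...,2]>.125)&(P[...,2]<.142)&(np.hypot(P[...,0]-.5785,P[...,1]+.079)<.02); q=P[m]; print(len(q)); 
if len(q)>5: print(q.mean(0),cv2.minEnclosingCircle(q[:,:2].astype(np.float32)))
# all high stuff near carrier
for n,lo,hi,b in(('stop',.105,.12,(.44,.55,-.28,-.23)),('hinge',.1,.125,(.435,.475,-.13,-.085))):
    m=(P[...,2]>lo)&(P[...,2]<hi)&(P[...,0]>b[0])&(P[...,0]<b[1])&(P[...,1]>b[2])&(P[...,1]<b[3]); q=P[m]; print(n,len(q),cv2.minAreaRect(q[:,:2].astype(np.float32)) if len(q)>4 else '')
E
```

```text
19.9 [ 0.57482321 -0.07718646  0.18627665] [ 0.15  0.55 -0.09  1.68  0.06  0.92  1.82] [-0.20873995  0.97796582  0.0032387 ]
469
[ 0.57726325 -0.07983629  0.13494991] ((0.578750729560852, -0.0795777291059494), 0.008057031780481339)
stop 448 ((0.47818052768707275, -0.24813878536224365), (0.008626987226307392, 0.020164985209703445), 9.415178298950195)
hinge 1001 ((0.4629932940006256, -0.10358160734176636), (0.02084934525191784, 0.023709271103143692), 86.53608703613281)
```

Request:
apply_moves:
  increments:
    - [0.004,-0.0025,-0.01,0,-0.3]
    - [0.004,-0.0025,-0.03,0,-0.3]
    - [0.004,-0.0025,-0.05,0,-0.3]
    - [0.004,-0.0025,-0.06,0,-0.3]
    - [0.004,-0.0025,-0.06,0,-0.3]

```text
time_s: 20.45
tool_pos: [0.5796, -0.0808, 0.1272]
tcp_rot: [-0.001, -0.105, 0.994, 0.0]
force: [0.3, -0.1, -0.5]
finger_gap: 0.0602
grip_force: 0.0
```

Request:
apply_moves:
  increments:
    - [0,0,0,0,1]
    - [0,0,0,0,1]
    - [0,0,0,0,1]
    - [0,0,0,0,1]
    - [0,0,0,0,1]
    - [0,0,0,0,1]
    - [0,0,0,0,1]
    - [0,0,0,0,1]
  force: 5

```text
time_s: 21.25
tool_pos: [0.5805, -0.0819, 0.1288]
tcp_rot: [0.0, -0.104, 0.995, -0.0]
force: [-0.9, -0.8, 1.1]
finger_gap: 0.0156
grip_force: 5.0
```

```bash
python3 - <<'E'
from h import *
s=get_state(); p=s['tool_pos']; print(p,s['finger_gap'],s['force'])
H=np.array([.463,-.1036]); a0=np.degrees(np.arctan2(p[1]-H[1],p[0]-H[0])); r=np.hypot(*(p[:2]-H)); print(a0,r)
for d in range(0,96,5):
    a=np.radians(a0-d); q=H+r*np.array([np.cos(a),np.sin(a)]); print(-d,(q-p[:2]).round(4))
E
```

```text
[ 0.58048911 -0.08185305  0.12878109] 0.015579504173951196 [-0.8976069  -0.77039538  1.05859792]
10.486623608921096 0.11948481894791303
0 [0. 0.]
-5 [ 0.0014 -0.0103]
-10 [ 0.002  -0.0207]
-15 [ 0.0016 -0.0311]
-20 [ 0.0004 -0.0415]
-25 [-0.0018 -0.0517]
-30 [-0.0049 -0.0617]
-35 [-0.0088 -0.0713]
-40 [-0.0135 -0.0806]
-45 [-0.019  -0.0894]
-50 [-0.0253 -0.0978]
-55 [-0.0323 -0.1055]
-60 [-0.0399 -0.1126]
-65 [-0.0481 -0.119 ]
-70 [-0.0569 -0.1247]
-75 [-0.0661 -0.1296]
-80 [-0.0757 -0.1337]
-85 [-0.0856 -0.1369]
-90 [-0.0957 -0.1392]
-95 [-0.1061 -0.1407]
```

Request:
apply_moves:
  increments:
    - [0.0014,-0.01,0,-5,1]
    - [0.002,-0.021,0,-10,1]
    - [0.0016,-0.031,0,-15,1]
    - [0.0004,-0.0415,0,-20,1]
    - [-0.002,-0.0515,0,-25,1]
    - [-0.005,-0.0615,0,-30,1]
    - [-0.009,-0.0715,0,-35,1]
    - [-0.0135,-0.0805,0,-40,1]
    - [-0.019,-0.0895,0,-45,1]
    - [-0.025,-0.098,0,-50,1]

```text
time_s: 22.25
tool_pos: [0.5551, -0.1799, 0.1287]
tcp_rot: [-0.0, 0.328, 0.945, 0.0]
force: [-1.6, 1.5, 2.0]
finger_gap: 0.0155
grip_force: 5.0
```

Request:
apply_moves:
  increments:
    - [-0.007,-0.0077,0,-5,1]
    - [-0.0146,-0.0148,0,-10,1]
    - [-0.0228,-0.021,0,-15,1]
    - [-0.0316,-0.0267,0,-20,1]
    - [-0.0408,-0.0316,0,-25,1]
    - [-0.0504,-0.0357,0,-30,1]
    - [-0.0504,-0.0357,0,-30,1]
  force: 15

```text
time_s: 22.95
tool_pos: [0.5039, -0.2163, 0.1288]
tcp_rot: [-0.0, 0.56, 0.828, -0.0]
force: [-0.3, -0.7, -0.1]
finger_gap: 0.0153
grip_force: 15.0
```

Request:
apply_moves:
  increments:
    - [-0.005,-0.0017,0,-2.5,1]
    - [-0.01,-0.0032,0,-5,1]
    - [-0.015,-0.0044,0,-8,1]
    - [-0.019,-0.0053,0,-10,1]
    - [-0.022,-0.006,0,-10,1]
    - [-0.024,-0.0063,0,-10,1]
    - [-0.026,-0.0065,0,-10,1]
    - [-0.026,-0.0065,0,-10,1]

```text
time_s: 23.75
tool_pos: [0.4848, -0.2214, 0.1291]
tcp_rot: [0.005, 0.629, 0.777, 0.003]
force: [11.0, 0.5, -6.9]
finger_gap: 0.0153
grip_force: 15.0
```

```bash
cat > bar.py <<'E'
from h import *
s=get_state(); p=s['tool_pos']; print(s['time_s'],p,s['force'],s['finger_gap'])
print('knob ang',np.degrees(np.arctan2(p[1]+.1036,p[0]-.463)))
E
python3 bar.py
```

```text
23.75 [ 0.48479406 -0.22139743  0.1291127 ] [11.01962845  0.53246654 -6.94108741] 0.015271440848008076
knob ang -79.5180587157747
```

Request:
apply_moves:
  increments:
    - [-0.003,-0.0005,0,0,1]
    - [-0.005,-0.001,0,0,1]
    - [-0.005,-0.001,0,0,1]

```text
time_s: 24.05
tool_pos: [0.4844, -0.2215, 0.1293]
tcp_rot: [0.008, 0.628, 0.778, 0.005]
force: [18.3, 1.8, -10.8]
finger_gap: 0.0158
grip_force: 15.0
```

```bash
python3 bar.py
```

```text
24.05 [ 0.48435543 -0.22154935  0.129345  ] [ 18.31854115   1.81230235 -10.7592264 ] 0.0158448464730905
knob ang -79.73743537330392
```

Request:
apply_moves:
  increments:
    - [0.005,0.001,0,0,1]
    - [0.009,0.002,0,0,0.3]
    - [0.009,0.002,0,0,0.3]
    - [0.009,0.002,0,0,0.3]
    - [0.009,0.002,0,0,0.3]
    - [0.009,0.002,0,0,0.3]

```text
time_s: 24.65
tool_pos: [0.4821, -0.2212, 0.1286]
tcp_rot: [-0.001, 0.63, 0.777, -0.0]
force: [-0.3, 0.9, 1.2]
finger_gap: 0.0322
grip_force: 0.0
```

Request:
apply_moves:
  increments:
    - [0,0,0.01,0,0.3]
    - [0,0,0.03,0,0.3]
    - [0,0,0.07,0,0.3]
    - [0,0,0.12,0,0.3]
    - [0.02,0.04,0.15,0,0.3]
    - [0.04,0.09,0.15,0,0.3]
    - [0.06,0.14,0.15,0,0.3]
    - [0.06,0.18,0.15,0,0.3]
    - [0.06,0.19,0.15,0,0.3]
    - [0.06,0.19,0.15,0,0.3]

```text
time_s: 25.65
tool_pos: [0.5429, -0.0284, 0.2789]
tcp_rot: [-0.0, 0.628, 0.779, 0.0]
force: [-0.2, -0.1, -0.1]
finger_gap: 0.0324
grip_force: 0.0
```

```bash
python3 look2.py; python3 - <<'E'
from h import *
c=get_calibration('top'); im=cv2.imread('pics/t2.png')
cv2.imwrite('pics/t3.png',np.clip(cv2.resize(im[190:310,170:380],None,fx=3.5,fy=3.5,interpolation=2)*1.5,0,255).astype(np.uint8))
E
```

```text
25.65 [ 0.54288028 -0.02838348  0.27894764] 0.03241591547089259
handle 86
   [0.5457 0.1887 0.1153] ((0.5458189845085144, 0.18901510536670685), (0.022181248292326927, 0.024289680644869804), 89.77344512939453)
knob 33
   [ 0.4839 -0.2217  0.134 ] ((0.48348739743232727, -0.2217618227005005), (0.015291796065866947, 0.01287133526057005), 82.6985855102539)
catch ball+stop 137
   [ 0.4919 -0.2461  0.0987] ((0.4938821792602539, -0.247569277882576), (0.028228584676980972, 0.04281887039542198), 88.47491455078125)
stop 45
   [ 0.4825 -0.2479  0.1094] ((0.4832828640937805, -0.2462049275636673), (0.019699139520525932, 0.025685157626867294), 12.181499481201172)
pot [ 0.47521647 -0.1757299   0.05447632]
red 27 [ 0.44614297 -0.17420911  0.03028356]
yel 26 [ 0.44702328 -0.19381122  0.03092151]
grn 21 [ 0.4472828  -0.15292704  0.03167393]
```

View pics/t3.png

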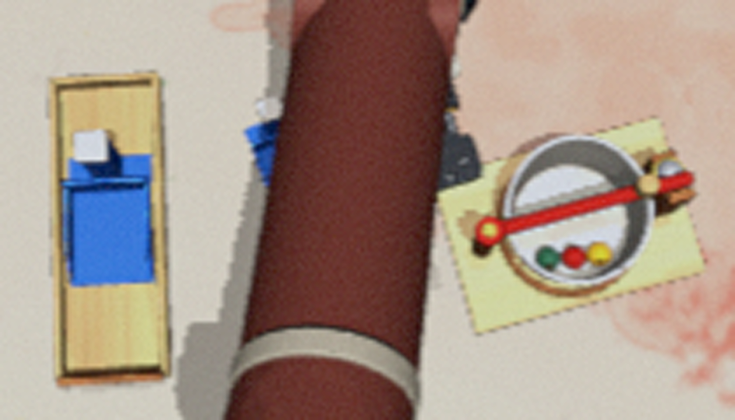

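```bash
python3 -c "
from cell import *
print(hand_in())"
```

```text
the job is handed in; nothing more can be done
None
```

The job is handed in, with no verdict returned. The last top-camera check, at 25.7 s, showed all three beads in the pot, the pot in its ring, the scoop back down in the tray (floor measured level before release), and the keeper bar shut against its stop.

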